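# Turn the leaf of the evidence register

## Task

Using the fingertips only, first push the calculator off the register's left page so that it lies flat on the table beside the register. Then turn the register's half-raised stiff leaf over its spine and press it down until it lies fully flat on the left page, moving it gently, not flinging it. Nothing is picked up, and the other things on the table stay where they are.

Things in the scene. Friction and masses are not known exactly. Their poses are not given: they have to be found in the camera images.
- register: open ring register fixed to the table: black cover 250 x 370 x 3 mm with a white paper block (top 11 mm above the table) on each side of the spine. Origin on the table under the spine's middle; x along the spine (away from the robot at yaw 0), y towards the left page, z up. Each block is 225 mm in x and spans 17 to 167 mm from the spine in y; the cover reaches 185 mm.
- spine (a point): middle of the steel spine rod (8 mm thick, along the register's x), the leaf's axis, 15 mm above the table. A ring 25 mm high and 30 mm wide stands at each end, x = +-108 mm; nothing else fixed rises above the pages but the leaf.
- left_page (a point): centre of the top of the left page, where the leaf must lie
- leaf (a joint): leaf angle about the spine, rad: 0 flat over the right page, 1.57 upright, 3.14 (stop) flat over the left page; starts 0.35 to 0.75. Grey plastic leaf, 200 mm along the spine (centred), reaching 155 mm from it, 4 mm thick, 0.11 kg. Stiff hinge: it stays where left, 1 to 2 N at 120 mm from the spine moves it, it must be pressed down to lie flat (top then 17 mm above the table).
- leaf_edge (a point): middle of the leaf's free edge, halfway through its thickness, 155 mm from the spine rod
- calculator: black desk calculator with white keys, a loose block 100 (its x) x 58 (its y) x 28 mm (z), 0.16 kg, lying on the left page, keys up. Origin at the centre of its underside, so 11 mm above the table at the start.
- stamp: wooden hand stamp, 44 mm across, 72 mm tall, standing at the register's near end; leave alone. Origin at the centre of its foot.
- stapler: stapler, 130 x 34 x 34 mm, to the right of the register; leave alone. Origin at the centre of its underside.
- tape_roll: empty cardboard tape core lying flat, 90 mm across, 45 mm tall, at the register's far end; leave alone. Origin at the centre of its underside.
- pen_cup: dark steel cup with pens, 72 mm across, 115 mm tall with pens, at the register's far end; leave alone. Origin at the centre of its underside.
- carton_a: cardboard carton 85 x 65 x 50 mm on the far left; leave alone. Origin at the centre of its underside.
- carton_b: cardboard carton 80 x 60 x 90 mm on the far left; leave alone. Origin at the centre of its underside.
- torch: black torch standing on its end, 42 mm across, 125 mm tall, on the far left; leave alone. Origin at the centre of its underside.

How it is judged:
By the outcome, as a careful person would: the job done as asked, in the order asked, and still so for the second after the job is handed in, with the robot touching nothing.
It also fails if it takes over 64 s, if anything falls off the work surface, if the arm or the gripper's body presses on something with over 40 N, if the wrist force passes 120 N, or if a joint passes its speed limit or range.

## Robot

A 7-joint arm with a two-finger parallel gripper is mounted at the origin on the work surface. World frame = base frame: x ahead of the robot, y to its left, z up, the work surface at z = 0. Lengths are in m, angles in rad, forces in N, time in s.
With the tool pointing down it reaches from about 0.425 to 0.875 m from the base axis. Payload 4.7 kg.
Tool frame: the origin (TCP) lies on the centre line of the jaws, within the pads' length; the fingertips stand 14 mm ahead of it and the grasp point (between the pads) lies 5 mm behind it; z points along the fingers, y is the direction in which the jaws open and shut (so a half turn about z gives the same grasp; the last joint's range is limited). The gripper opens to 87 mm and grips with 3 to 60 N. Pads are 19 mm wide; open, the fingers measure 117 mm over their backs; the gripper's body (75 mm by 190 mm) begins 51 mm behind the grasp point.
Start: joints at [1.128, 0.321, -0.07, 1.45, 0.023, 1.371, -0.057], TCP at [0.287, -0.583, 0.237] pointing down, gripper open.
Joint ranges: [-2.86, 2.86], [-0.3, 2.09], [-1.38, 1.24], [0.06, 2.45], [-1.56, 4.7], [0.09, 2.05], [-2.69, 2.69]. Speed limits (rad/s): [2.57, 2.57, 3.14, 3.14, 3.14, 3.14, 3.14].

## Interface

Orientations are given as a rotation vector (axis times angle).
In Python, from bench import ctrl gives the robot as it stands. The module is installed in compiled form; this text tells all that it offers.
- The arm moves only by the tool step_arm, never from a script. Its argument "plan" is a list of rows, each a list of 3 entries, a list of its own where there are three numbers: the turn, a rotation vector about the tool's x, y, z in rad, then the shift along the tool's x, y, z in m, then the closure in counts, from 0 (fully open) to 255 (shut). In form: [[[rx, ry, rz], [x, y, z], hand], ...]. A call has exactly 10 rows; each row is the pose to reach, as a shift and turn from the pose commanded when the call began, along the tool's axes at that moment; what a row does not reach only later rows make up. A row lasts 1/8 s, in which the tool goes at most 62.5 mm and 10.7 degrees, less where a joint would pass 70% of its speed; a pose out of reach is approached as far as the arm can. A call with a gripper value outside its range is refused whole. The fingers move at their own pace and stop on an object; "squeeze" is the grip in N (left out, the last holds). Time passes only in rows, so rows that repeat a pose let the fingers close, or fill a call up. It gives the time, the measured TCP pose, the force and the opening at its end, in the units of the state.
- ctrl.get_state(): the state, without advancing time (a new reading comes with each control period).
- ctrl.get_image(name): name is "scene" or "top" or "wrist"; returns the picture (384x512x3 uint8, red, green, blue); there is no depth.
- ctrl.calibration(name): a dict with "fov_y" (degrees; the focal length in pixels is half the picture's height over the tangent of half this angle, whatever the lens; pixels are square), "cx", "cy" (the principal point, pixels), "rvec" (rotation vector, rad) and "tvec" (3), from world to camera coordinates, as OpenCV has them. Camera axes: x right, y down, z forward; pixel columns grow to the right and rows downward; lengths in m; the calibration is good to about 2 mm. A picture is of the moment at which its call begins: read the wrist's pose just before it. calibration takes no time and is no camera call; for the wrist camera it gives the pose at the moment of the call.
- ctrl.close_job(): hands the job in, once; it reports no verdict.
Trained networks look in the newest picture that a camera, given by its name, has taken for a name from the list of things; names that differ only in an ending like _2 or _b are one class to them, and where a whole thing is asked for, a point or a joint stands for the part that bears it (a point fixed in the world has none). Each returns a list of dicts, best first, with "score" (0 to 1); they miss things now and then, are a little off and sometimes report something else, mostly with a low value. They report only what shows in the picture. A call takes as long as a camera call.
- ctrl.cut_out(camera, label): "pixels" (384x512 bool, what is visible of it) and "rect" ([left, top, width, height] in pixels, round what is visible of it).
The state is a dict: "time": time; "joint_positions": joint angles; "qd": joint speeds; "joint_torque": joint torques, N m; "position": TCP position; "tool_rot": TCP orientation; "ft_force": force on the tool from outside, world axes, zero at the start; "torque": the same for the moment, N m; "grip_width": opening from 0.0 (shut) to 1.0 (fully open).
Only numpy, scipy, OpenCV 4.12 (cv2) and the standard library are available. Lean on these libraries where they do the work, as an engineer would, in place of code of your own. Each camera call takes 0.05 s, during which the arm holds its last target.

## Working session

There is one attempt and no reset: what is moved stays moved. The work goes in short steps, Python scripts to look and compute and a tool call to move; the robot and the scene stay as the last step left them, time stands still between calls to the robot, and variables do not carry over. Pictures are saved under pics/ and viewed, and the job is handed in when it is done.

Besides the shell and the picture viewer there is one more tool, called after ">>>" in YAML: its name, and indented under it one key for each argument. step_arm: Moves the arm, as the interface text tells. Its arguments: {"type":"object","properties":{"plan":{"type":"array"},"squeeze":{"type":"number"}},"required":["plan"]}

```bash
mkdir -p pics; python3 - <<'E'
from bench import ctrl
import cv2,numpy as np
s=ctrl.get_state(); print(s)
for n in ["scene","top"]:
    im=ctrl.get_image(n); cv2.imwrite(f"pics/{n}0.png",im[:,:,::-1]); print(n,ctrl.calibration(n))
E
```

```text
{'time': 0.0, 'joint_positions': array([ 1.12804483,  0.32182472, -0.07010089,  1.45163565,  0.02264198,
        1.370792  , -0.05691447]), 'qd': array([-0.002052  ,  0.00188626,  0.00085145, -0.00156397, -0.00020849,
        0.00124175, -0.00057798]), 'joint_torque': array([-2.36326341e-04, -4.91276121e+01, -4.03867476e-01, -3.12525773e+01,
       -6.38626423e-02,  4.36477899e-02,  1.58712251e-04]), 'position': array([ 0.28645978, -0.58290737,  0.23548026]), 'tool_rot': array([-3.05823004e+00, -7.11050528e-01,  8.66078326e-04]), 'ft_force': array([ 0.09026724,  0.42315745, -0.04993678]), 'torque': array([0.01196751, 0.02097402, 0.06732595]), 'grip_width': 0.9995152085966963}
scene {'fov_y': 57.36173123724449, 'cx': 246.4353449203846, 'cy': 191.98928055250173, 'rvec': array([ 2.05085791,  0.94963199, -0.49737809]), 'tvec': array([-0.42087887, -0.20328511,  1.42752486])}
top {'fov_y': 47.72117216660479, 'cx': 263.5753853219381, 'cy': 188.14745500763763, 'rvec': array([ 2.12213005, -2.17492672,  0.14059114]), 'tvec': array([0.07211409, 0.55497085, 1.0275257 ])}
```

View pics/scene0.png

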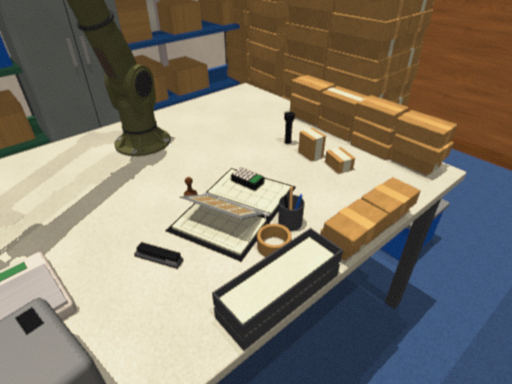

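View pics/top0.png

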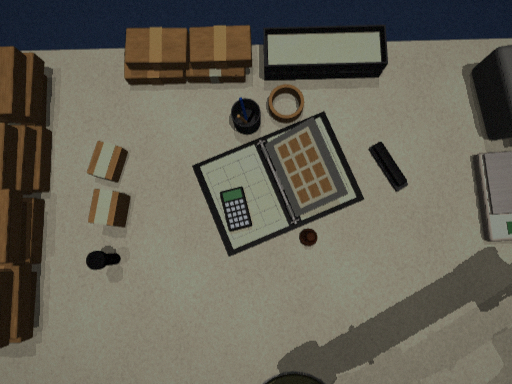

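```bash
cat > h.py <<'E'
from bench import ctrl
import cv2,numpy as np
from scipy.spatial.transform import Rotation as R
def cam(c):
    if isinstance(c,str): c=ctrl.calibration(c)
    f=192/np.tan(np.radians(c['fov_y']/2)); K=np.array([[f,0,c['cx']],[0,f,c['cy']],[0,0,1]])
    return K,R.from_rotvec(c['rvec']).as_matrix(),np.array(c['tvec'])
def back(c,px,z):
    K,Rm,t=cam(c); px=np.atleast_2d(px).astype(float)
    d=np.c_[px,np.ones(len(px))]@np.linalg.inv(K).T@Rm; o=-Rm.T@t
    return o+d*((z-o[2])/d[:,2])[:,None]
def proj(c,P):
    K,Rm,t=cam(c); q=(np.atleast_2d(P)@Rm.T+t)@K.T; return q[:,:2]/q[:,2:]
E
python3 - <<'E'
from h import *
im=cv2.imread('pics/top0.png'); c=im[70:280,70:420]; cv2.imwrite('pics/top0c.png',cv2.resize(c[30:200,110:310],None,fx=4,fy=3.5,interpolation=cv2.INTER_CUBIC)[:, :])
for l in ["register","calculator","stamp","leaf","pen_cup","tape_roll","stapler","carton_a","torch"]:
    r=ctrl.cut_out("top",l)
    for k in r[:2]:
        m=k['pixels'].astype(np.uint8); print(l,round(k['score'],2),k['rect'],m.sum())
        if k['score']>.5:
            p=np.argwhere(m)[:,::-1].astype(np.float32); rr=cv2.minAreaRect(p); b=cv2.boxPoints(rr); z={'calculator':.039,'register':.003,'stamp':.07}.get(l,0.0)
            print(np.round(b,1).tolist(), np.round(back('top',b,z)[:,:2],3).tolist())
E
```

```text
register 0.57 [192.4, 112.1, 170.7, 146.4] 13190
[[189.89999389648438, 166.60000610351562], [325.6000061035156, 108.9000015258789], [364.1000061035156, 199.5], [228.5, 257.20001220703125]] [[0.622, 0.245], [0.765, -0.107], [0.526, -0.194], [0.391, 0.15]]
calculator 0.84 [219.0, 188.0, 31.6, 46.9] 967
[[218.6999969482422, 191.6999969482422], [241.60000610351562, 185.6999969482422], [252.1999969482422, 225.8000030517578], [229.3000030517578, 231.8000030517578]] [[0.55, 0.169], [0.564, 0.112], [0.465, 0.088], [0.452, 0.144]]
stamp 0.71 [297.7, 226.8, 19.2, 20.8] 236
[[300.0, 229.0], [316.0, 229.0], [316.0, 245.0], [300.0, 245.0]] [[0.453, -0.025], [0.452, -0.062], [0.415, -0.061], [0.416, -0.024]]
stamp 0.19 [267.9, 89.1, 36.5, 36.2] 625
leaf 0.73 [262.6, 115.4, 83.8, 99.4] 4772
[[256.3999938964844, 142.0], [313.29998779296875, 116.4000015258789], [348.0, 193.39999389648438], [291.1000061035156, 219.10000610351562]] [[0.682, 0.074], [0.747, -0.075], [0.543, -0.155], [0.482, -0.009]]
pen_cup 0.76 [233.8, 99.2, 24.8, 37.1] 857
[[226.89999389648438, 102.69999694824219], [253.3000030517578,
[... 581 characters left out ...]
4, -0.026]]
carton_a 0.78 [83.2, 188.1, 47.5, 39.8] 1262
[[87.19999694824219, 222.6999969482422], [93.0, 188.0], [130.10000610351562, 194.1999969482422], [124.4000015258789, 228.89999389648438]] [[0.485, 0.505], [0.573, 0.493], [0.555, 0.398], [0.467, 0.411]]
carton_a 0.59 [87.9, 140.7, 40.6, 45.3] 1156
[[86.19999694824219, 174.10000610351562], [96.30000305175781, 139.6999969482422], [128.89999389648438, 149.3000030517578], [118.80000305175781, 183.60000610351562]] [[0.61, 0.512], [0.699, 0.488], [0.672, 0.404], [0.583, 0.428]]
torch 0.96 [87.5, 251.1, 32.2, 19.7] 465
[[86.0, 252.0], [119.0, 252.0], [119.0, 269.0], [86.0, 269.0]] [[0.412, 0.506], [0.41, 0.424], [0.368, 0.423], [0.37, 0.505]]
```

View pics/top0c.png

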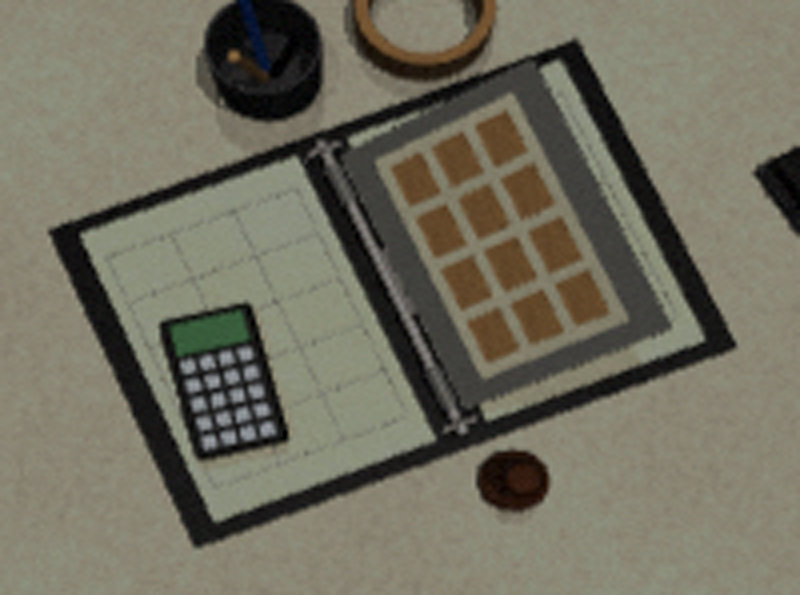

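```bash
python3 - <<'E'
from h import *
from scipy.optimize import least_squares
cc=lambda L:np.array([[180+u/4,100+v/3.5] for u,v in L])
C=ctrl.calibration('top')
reg=cc([(50,231),(578,42),(735,346),(200,546)])
L=np.array([[.125,.185],[.125,-.185],[-.125,-.185],[-.125,.185]])
def T(p,P): # local->world
    c,s=np.cos(p[2]),np.sin(p[2]); P=np.atleast_2d(P)
    return np.c_[p[0]+c*P[:,0]-s*P[:,1],p[1]+s*P[:,0]+c*P[:,1],P[:,2]]
f=lambda p:(proj(C,T(p,np.c_[L,np.full(4,.003)]))-reg).ravel()
r=least_squares(f,[.57,.02,.4]); p=r.x; print(p,np.round(r.fun,1))
lf=cc([(530,62),(672,328)])
g=lambda a:(proj(C,T(p,[[x,-.155*np.cos(a[0]),.015+.155*np.sin(a[0])] for x in(.1,-.1)]))-lf).ravel()
r2=least_squares(g,[.5]); print('leaf',r2.x,r2.fun)
ca=cc([(162,322),(250,304),(287,440),(200,459)])
Lc=np.array([[.05,.029],[.05,-.029],[-.05,-.029],[-.05,.029]])
h=lambda q:(proj(C,T(q,np.c_[Lc,np.full(4,.039)]))-ca).ravel()
r3=least_squares(h,[.5,.13,.25]); q=r3.x; print('calc',q,np.round(r3.fun,1))
c,s=np.cos(p[2]),np.sin(p[2]); d=q[:2]-p[:2]; print('calc local',c*d[0]+s*d[1],-s*d[0]+c*d[1],q[2]-p[2])
print('left edge mid',T(p,[[0,.185,0]]))
# scene view check
C2=ctrl.calibration('scene')
im=cv2.imread('pics/scene0.png')
a=r2.x[0]
for P in [T(p,[[x,-.155*np.cos(a),.015+.155*np.sin(a)] for x in(.1,-.1)]),T(q,np.c_[Lc,np.full(4,.039)]),T(p,np.c_[L,np.full(4,.003)]),T(p,[[.108,0,.015],[-.108,0,.015]])]:
    for u in proj(C2,P): cv2.circle(im,tuple(np.round(u).astype(int)),1,(0,0,255),-1)
cv2.imwrite('pics/ov.png',cv2.resize(im[140:280,140:340],None,fx=4,fy=4,interpolation=cv2.INTER_CUBIC))
np.save('reg.npy',p)
E
```

```text
[0.57539722 0.02176465 0.37547815] [-0.3 -0.3  0.  -1.   1.1  0.3 -0.8  0.9]
leaf [0.58090409] [ 0.30635219 -1.23288341 -0.15551061  0.17686372]
calc [0.5073284  0.12646756 0.21789931] [-0.6 -0.1  0.4 -0.6  0.8  0.2 -0.7  0.5]
calc local -0.024930252068060703 0.12237053619635739 -0.15757884809161285
left edge mid [[0.5075545  0.19387614 0.        ]]
```

View pics/ov.png

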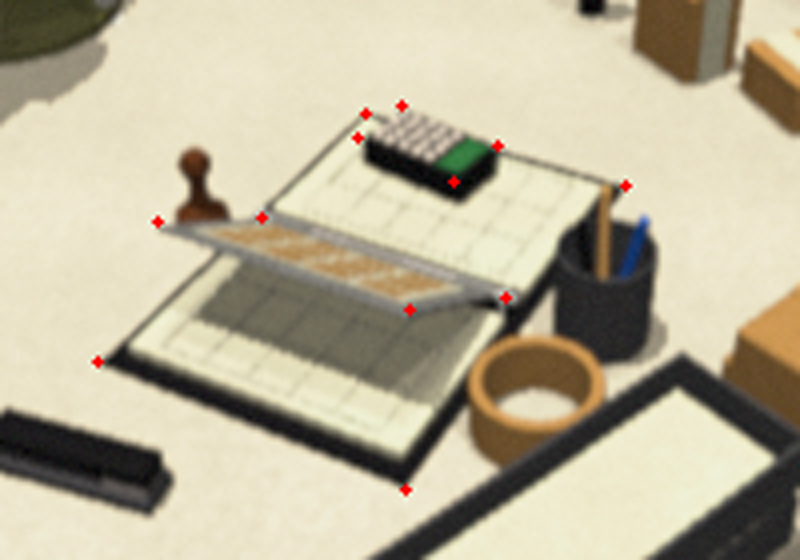

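```bash
cat >> h.py <<'E'
p=np.load('reg.npy')
def W(P):
    c,s=np.cos(p[2]),np.sin(p[2]); P=np.atleast_2d(P)
    return np.c_[p[0]+c*P[:,0]-s*P[:,1],p[1]+s*P[:,0]+c*P[:,1],P[:,2]]
def Lo(P):
    c,s=np.cos(p[2]),np.sin(p[2]); P=np.atleast_2d(P)-[p[0],p[1],0]
    return np.c_[c*P[:,0]+s*P[:,1],-s*P[:,0]+c*P[:,1],P[:,2]]
# desired tool rot: z down, y along +register x, x = y cross z
c,s=np.cos(p[2]),np.sin(p[2])
Y=np.array([c,s,0]);Z=np.array([0,0,-1.]);RD=np.c_[np.cross(Y,Z),Y,Z]
def st():
    s=ctrl.get_state(); print('t',round(s['time'],2),'local',np.round(Lo(s['position'])[0],4),'F',np.round(s['ft_force'],1),'grip',round(s['grip_width'],2)); return s
def delta(s,local):
    Rc=R.from_rotvec(s['tool_rot']); d=W(local)-s['position']
    print('shift',np.round(Rc.inv().apply(d),4).tolist(),'turn',np.round((Rc.inv()*R.from_matrix(RD)).as_rotvec(),3))
E
python3 - <<'E'
from h import *
s=st(); delta(s,[[-.025,.055,.237],[-.025,.055,.031]])
print(RD[:,0])
E
```

```text
t 0.55 local [-0.4906 -0.4571  0.2366] F [ 0.1 -0.2  0.8] grip 1.0
shift [[0.5056, -0.4726, -0.0005], [0.5056, -0.4726, 0.2055]] turn [ 0.    0.   -1.49]
[-0.36671741  0.93033238  0.        ]
```

>>> step_arm:
  plan:
    - [[0,0,-0.1],[0.03,-0.03,0],60]
    - [[0,0,-0.25],[0.07,-0.065,0],108]
    - [[0,0,-0.4],[0.11,-0.105,0],108]
    - [[0,0,-0.55],[0.15,-0.14,0],108]
    - [[0,0,-0.7],[0.19,-0.18,0],108]
    - [[0,0,-0.85],[0.235,-0.22,0],108]
    - [[0,0,-1.0],[0.28,-0.26,0],108]
    - [[0,0,-1.15],[0.32,-0.3,0],108]
    - [[0,0,-1.3],[0.36,-0.335,0],108]
    - [[0,0,-1.49],[0.4,-0.375,0],108]

```text
time: 1.8
position: [0.4808, -0.069, 0.237]
tool_rot: [1.763, 2.599, -0.0]
ft_force: [2.3, -0.4, -0.0]
grip_width: 0.579
```

```bash
python3 - <<'E'
from h import *
s=st(); delta(s,[[-.025,.055,.237],[-.025,.055,.031]])
E
```

```text
t 1.8 local [-0.1213 -0.0498  0.237 ] F [ 2.3 -0.4 -0. ] grip 0.58
shift [[0.1045, 0.0966, -0.0001], [0.1047, 0.0965, 0.2059]] turn [0.001 0.001 0.003]
```

>>> step_arm:
  plan:
    - [[0,0,0],[0.045,0.04,0],108]
    - [[0,0,0],[0.09,0.08,0],108]
    - [[0,0,0],[0.104,0.096,0.02],108]
    - [[0,0,0],[0.104,0.096,0.06],108]
    - [[0,0,0],[0.104,0.096,0.1],108]
    - [[0,0,0],[0.104,0.096,0.14],108]
    - [[0,0,0],[0.104,0.096,0.165],108]
    - [[0,0,0],[0.104,0.096,0.18],108]
    - [[0,0,0],[0.104,0.096,0.185],108]
    - [[0,0,0],[0.104,0.096,0.185],108]

```text
time: 3.05
position: [0.5322, 0.0615, 0.0521]
tool_rot: [1.77, 2.595, 0.001]
ft_force: [0.4, -0.0, 0.1]
grip_width: 0.576
```

```bash
python3 - <<'E'
from h import *
s=st(); delta(s,[[-.025,.055,.031],[-.025,.14,.031]])
im=ctrl.get_image('scene'); cv2.imwrite('pics/s1.png',cv2.resize(im[120:280,130:360,::-1],None,fx=3,fy=3,interpolation=cv2.INTER_CUBIC))
E
```

```text
t 3.05 local [-0.0256  0.0528  0.0521] F [ 0.4 -0.   0.1] grip 0.58
shift [[0.0022, 0.0006, 0.0211], [0.0872, 0.0004, 0.0211]] turn [ 0.001  0.    -0.002]
```

View pics/s1.png

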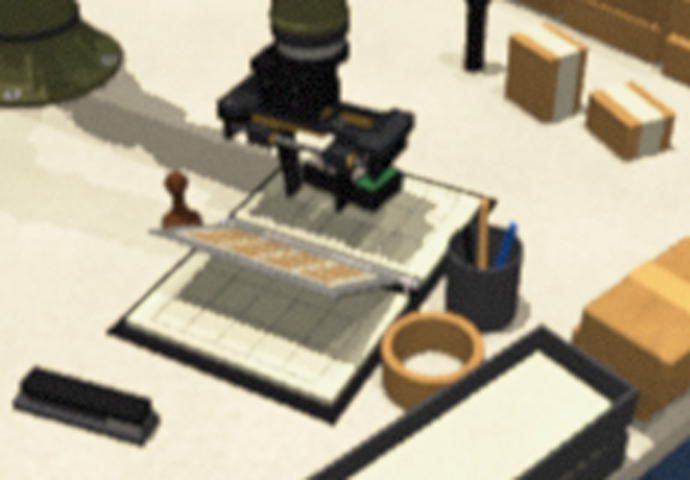

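>>> step_arm:
  plan:
    - [[0,0,0],[0.002,0,0.01],108]
    - [[0,0,0],[0.002,0,0.02],108]
    - [[0,0,0],[0.002,0,0.021],108]
    - [[0,0,0],[0.01,0,0.021],108]
    - [[0,0,0],[0.018,0,0.021],108]
    - [[0,0,0],[0.026,0,0.021],108]
    - [[0,0,0],[0.034,0,0.021],108]
    - [[0,0,0],[0.042,0,0.021],108]
    - [[0,0,0],[0.05,0,0.021],108]
    - [[0,0,0],[0.058,0,0.021],108]

```text
time: 4.35
position: [0.5104, 0.1157, 0.0306]
tool_rot: [1.77, 2.595, -0.0]
ft_force: [0.3, -0.8, 0.5]
grip_width: 0.578
```

>>> step_arm:
  plan:
    - [[0,0,0],[0.007,0,0],108]
    - [[0,0,0],[0.014,0,0],108]
    - [[0,0,0],[0.021,0,0],108]
    - [[0,0,0],[0.028,0,0],108]
    - [[0,0,0],[0.035,0,0],108]
    - [[0,0,0],[0.042,0,0],108]
    - [[0,0,0],[0.049,0,0],108]
    - [[0,0,0],[0.056,0,0],108]
    - [[0,0,0],[0.063,0,0],108]
    - [[0,0,0],[0.07,0,0],108]

```text
time: 5.6
position: [0.4848, 0.181, 0.0305]
tool_rot: [1.77, 2.595, -0.0]
ft_force: [0.5, 0.3, -1.0]
grip_width: 0.573
```

```bash
python3 - <<'E'
from h import *
s=st()
for n in('scene','top'):
    im=ctrl.get_image(n); cv2.imwrite(f'pics/{n}2.png',cv2.resize(im[100:260,130:360,::-1],None,fx=3,fy=3,interpolation=cv2.INTER_CUBIC))
E
```

```text
t 5.6 local [-0.0259  0.1814  0.0305] F [ 0.5  0.3 -1. ] grip 0.57
```

View pics/scene2.png

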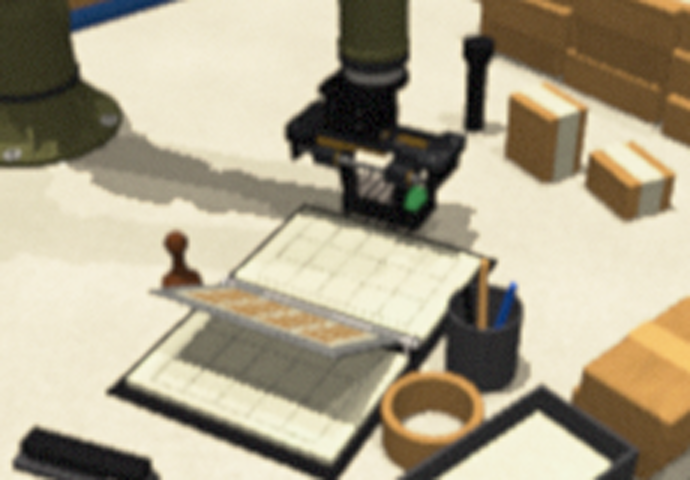

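View pics/top2.png

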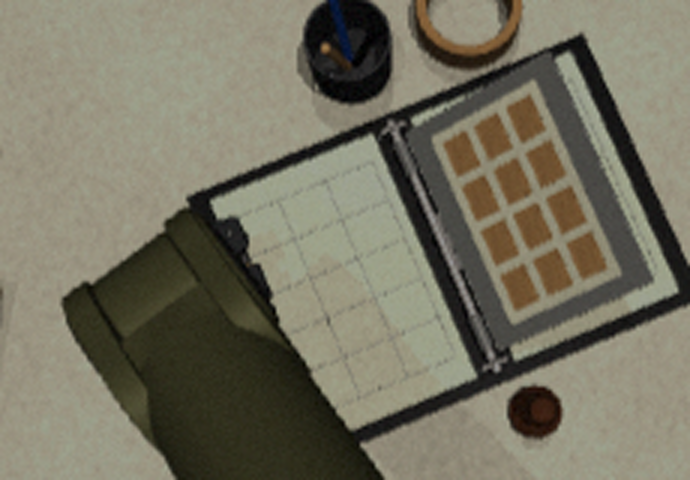

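```bash
python3 - <<'E'
from h import *
st()
im=ctrl.get_image('scene'); cv2.imwrite('pics/s3.png',cv2.resize(im[130:190,210:310,::-1],None,fx=8,fy=8,interpolation=cv2.INTER_CUBIC))
im=ctrl.get_image('wrist'); cv2.imwrite('pics/w3.png',im[:,:,::-1])
E
```

```text
t 5.7 local [-0.0258  0.1823  0.0306] F [ 0.4  0.5 -0.6] grip 0.57
```

View pics/s3.png

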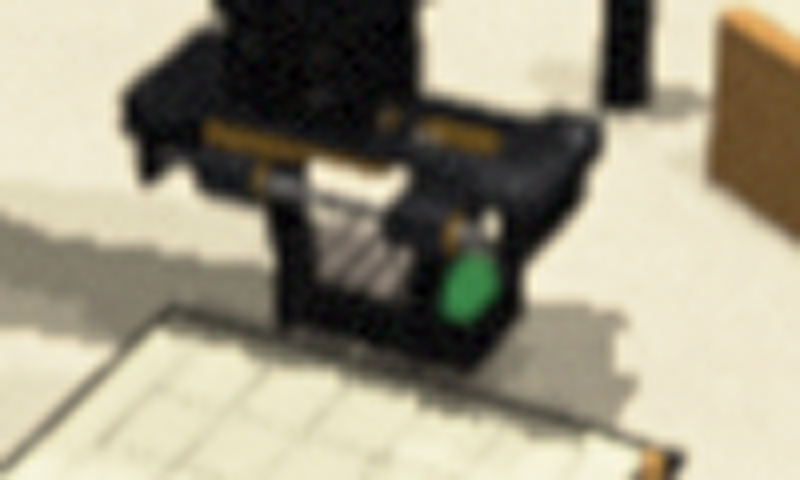

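View pics/w3.png

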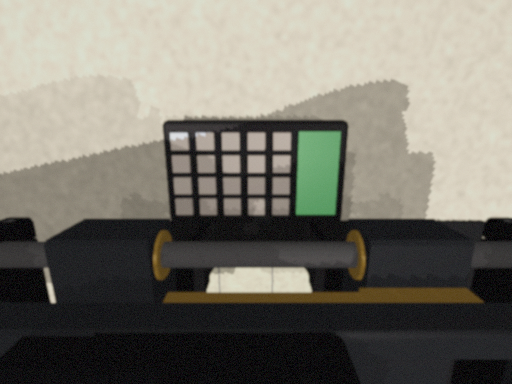

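>>> step_arm:
  plan:
    - [[0,0,0],[0.007,0,0],108]
    - [[0,0,0],[0.014,0,0],108]
    - [[0,0,0],[0.021,0,0],108]
    - [[0,0,0],[0.028,0,0],108]
    - [[0,0,0],[0.035,0,0],108]
    - [[0,0,0],[0.042,0,0],108]
    - [[0,0,0],[0.045,0,0],108]
    - [[0,0,0],[0.045,0,0],108]
    - [[0,0,0],[0.035,0,0],108]
    - [[0,0,0],[0.015,0,-0.01],108]

```text
time: 7.05
position: [0.479, 0.1941, 0.0401]
tool_rot: [-1.768, -2.595, 0.002]
ft_force: [-0.0, -0.5, 0.5]
grip_width: 0.579
```

>>> step_arm:
  plan:
    - [[0,0,0],[-0.02,0,-0.03],108]
    - [[0,0,0],[-0.05,0,-0.06],108]
    - [[0,0,0],[-0.09,0,-0.1],108]
    - [[0,0,0],[-0.13,0,-0.13],108]
    - [[0,0,0],[-0.17,0,-0.16],108]
    - [[0,0,0],[-0.22,0,-0.18],108]
    - [[0,0,0],[-0.27,0,-0.19],108]
    - [[0,0,0],[-0.32,0,-0.19],108]
    - [[0,0,0],[-0.36,0,-0.19],108]
    - [[0,0,0],[-0.39,0,-0.19],108]

```text
time: 8.3
position: [0.6217, -0.1722, 0.2301]
tool_rot: [-1.774, -2.592, 0.001]
ft_force: [0.2, -0.6, 0.9]
grip_width: 0.577
```

```bash
python3 - <<'E'
from h import *
s=st()
for n in('scene','top'):
    im=ctrl.get_image(n); cv2.imwrite(f'pics/{n}4.png',cv2.resize(im[100:260,130:360,::-1],None,fx=3,fy=3,interpolation=cv2.INTER_CUBIC))
r=ctrl.cut_out('top','calculator')[0]; b=cv2.boxPoints(cv2.minAreaRect(np.argwhere(r['pixels'])[:,::-1].astype(np.float32)))
print(r['score'],np.round(Lo(back('top',b,.028)),3))
E
```

```text
t 8.3 local [-0.0281 -0.1974  0.2301] F [ 0.2 -0.6  0.9] grip 0.58
0.58 [[ 0.023  0.297  0.028]
 [ 0.023  0.233  0.028]
 [-0.079  0.232  0.028]
 [-0.078  0.296  0.028]]
```

View pics/scene4.png

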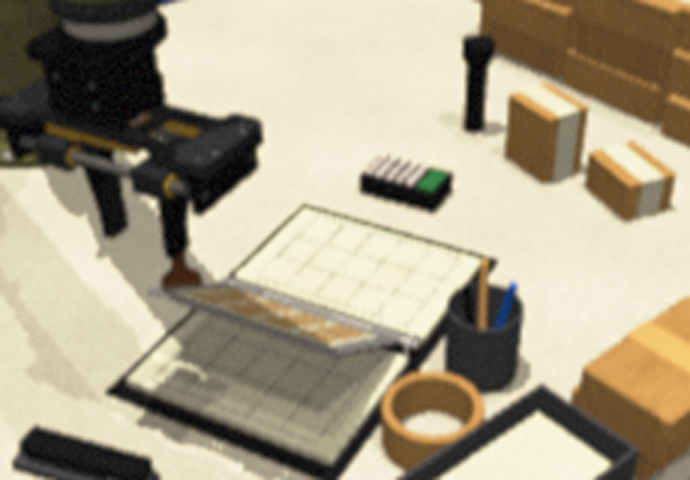

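View pics/top4.png

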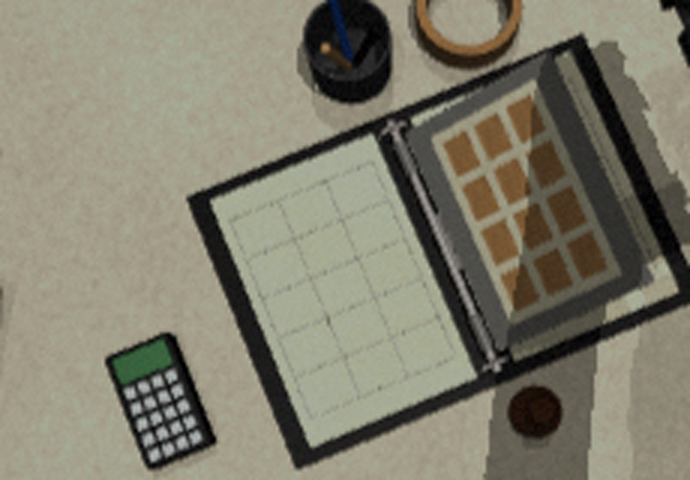

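>>> step_arm:
  plan:
    - [[0,0,0],[0.012,0,0.02],108]
    - [[0,0,0],[0.012,0,0.05],108]
    - [[0,0,0],[0.012,0,0.08],108]
    - [[0,0,0],[0.012,0,0.11],108]
    - [[0,0,0],[0.012,0,0.135],108]
    - [[0,0,0],[0.012,0,0.15],108]
    - [[0,0,0],[0.012,0,0.156],108]
    - [[0,0,0],[0.012,0,0.156],108]
    - [[0,0,0],[0.012,0,0.156],108]
    - [[0,0,0],[0.012,0,0.156],108]

```text
time: 9.7
position: [0.618, -0.1575, 0.0754]
tool_rot: [1.77, 2.594, 0.0]
ft_force: [-0.2, 0.0, -0.2]
grip_width: 0.577
```

```bash
cat >> h.py <<'E'
def leafwp(a):
    g=np.interp(a,[.5,1.57],[.04,.02])
    if a<1.57:
        y=-.155*np.cos(a)-.002*np.sin(a); z=.015+.155*np.sin(a)-g
    else:
        r=np.interp(a,[1.57,3.14],[.135,.125]); y=-r*np.cos(a)-.002*np.sin(a); z=.015+r*np.sin(a)-.002*np.cos(a)
    return np.array([-.03,y-.0095,z+.014])
E
python3 - <<'E'
from h import *
s=st(); l0=Lo(s['position'])[0]
for a in np.r_[.45,np.arange(.55,3.16,.1),3.14]: print(round(a,2),np.round(leafwp(a),3))
delta(s,[[-.03,-.185,.074]])
im=ctrl.get_image('scene'); cv2.imwrite('pics/s5.png',cv2.resize(im[120:280,130:360,::-1],None,fx=3,fy=3,interpolation=cv2.INTER_CUBIC))
E
```

```text
t 9.7 local [-0.0261 -0.1824  0.0754] F [-0.2  0.  -0.2] grip 0.58
0.45 [-0.03  -0.15   0.056]
0.55 [-0.03  -0.143  0.071]
0.65 [-0.03  -0.134  0.086]
0.75 [-0.03  -0.124  0.099]
0.85 [-0.03  -0.113  0.112]
0.95 [-0.03  -0.101  0.123]
1.05 [-0.03  -0.088  0.134]
1.15 [-0.03  -0.075  0.143]
1.25 [-0.03 -0.06  0.15]
1.35 [-0.03  -0.045  0.156]
1.45 [-0.03  -0.03   0.161]
1.55 [-0.03  -0.015  0.164]
1.65 [-0.03  -0.001  0.163]
1.75 [-0.03   0.012  0.161]
1.85 [-0.03   0.025  0.158]
1.95 [-0.03   0.038  0.153]
2.05 [-0.03   0.05   0.147]
2.15 [-0.03   0.061  0.14 ]
2.25 [-0.03   0.071  0.132]
2.35 [-0.03   0.08   0.123]
2.45 [-0.03   0.089  0.113]
2.55 [-0.03   0.096  0.102]
2.65 [-0.03   0.103  0.091]
2.75 [-0.03   0.108  0.08 ]
2.85 [-0.03   0.111  0.067]
2.95 [-0.03   0.114  0.055]
3.05 [-0.03   0.115  0.042]
3.15 [-0.03   0.116  0.03 ]
3.14 [-0.03   0.115  0.031]
shift [[-0.0026, -0.0039, 0.0014]] turn [ 0.001  0.001 -0.002]
```

View pics/s5.png

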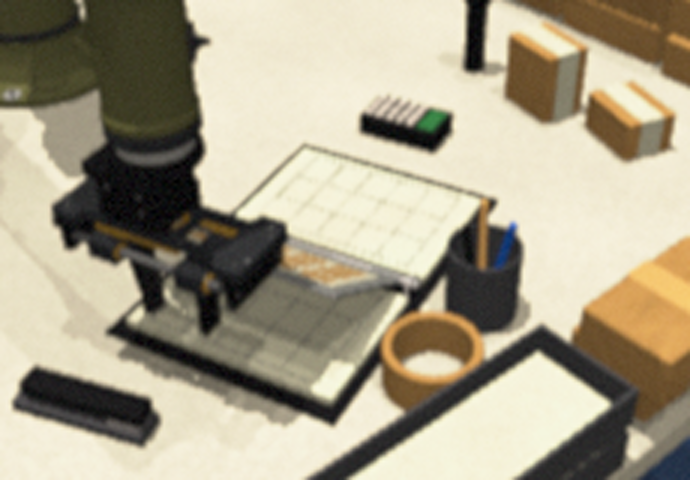

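>>> step_arm:
  plan:
    - [[0,0,0],[0.01,0,0],108]
    - [[0,0,0],[0.02,0,0.002],108]
    - [[0,0,0],[0.03,0,0.004],108]
    - [[0,0,0],[0.039,0,0.004],108]
    - [[0,0,0],[0.0435,0,-0.003],108]
    - [[0,0,0],[0.048,0,-0.01],108]
    - [[0,0,0],[0.053,0,-0.017],108]
    - [[0,0,0],[0.058,0,-0.023],108]
    - [[0,0,0],[0.0635,0,-0.03],108]
    - [[0,0,0],[0.069,0,-0.036],108]

```text
time: 11.0
position: [0.5922, -0.0927, 0.1111]
tool_rot: [1.77, 2.595, 0.0]
ft_force: [0.5, -1.6, -0.4]
grip_width: 0.573
```

```bash
python3 - <<'E'
from h import *
s=st()
im=ctrl.get_image('scene'); cv2.imwrite('pics/s6.png',cv2.resize(im[120:280,130:360,::-1],None,fx=3,fy=3,interpolation=cv2.INTER_CUBIC))
E
```

```text
t 11.0 local [-0.0263 -0.1126  0.1111] F [ 0.5 -1.6 -0.4] grip 0.57
```

View pics/s6.png

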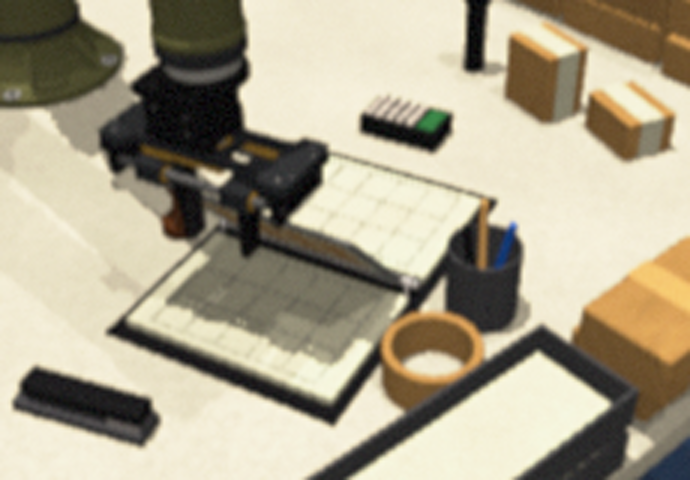

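>>> step_arm:
  plan:
    - [[0,0,0],[0.006,0,-0.0055],108]
    - [[0,0,0],[0.012,0,-0.011],108]
    - [[0,0,0],[0.0185,0,-0.0165],108]
    - [[0,0,0],[0.025,0,-0.022],108]
    - [[0,0,0],[0.0315,0,-0.0265],108]
    - [[0,0,0],[0.038,0,-0.031],108]
    - [[0,0,0],[0.0455,0,-0.0345],108]
    - [[0,0,0],[0.053,0,-0.038],108]
    - [[0,0,0],[0.0605,0,-0.041],108]
    - [[0,0,0],[0.068,0,-0.044],108]

```text
time: 12.3
position: [0.5672, -0.0293, 0.1547]
tool_rot: [-1.77, -2.595, 0.0]
ft_force: [-0.4, -1.0, -1.1]
grip_width: 0.577
```

```bash
python3 - <<'E'
from h import *
s=st()
im=ctrl.get_image('scene'); cv2.imwrite('pics/s7.png',cv2.resize(im[120:280,130:360,::-1],None,fx=3,fy=3,interpolation=cv2.INTER_CUBIC))
E
```

```text
t 12.3 local [-0.0263 -0.0445  0.1547] F [-0.4 -1.  -1.1] grip 0.58
```

View pics/s7.png

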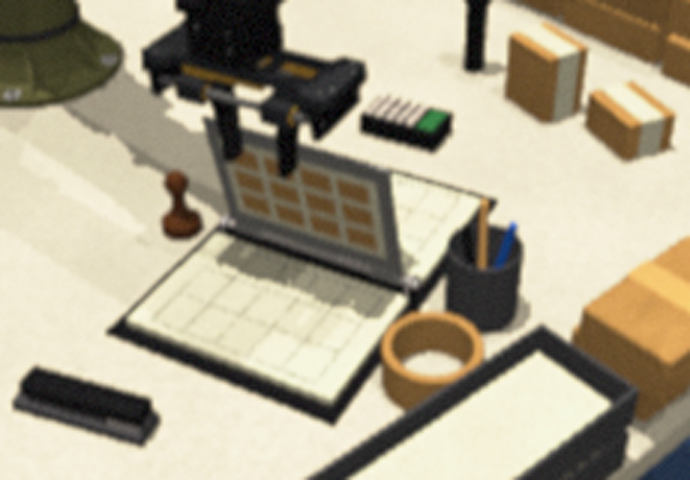

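>>> step_arm:
  plan:
    - [[0,0,0],[0.0075,0,-0.0025],108]
    - [[0,0,0],[0.015,0,-0.005],108]
    - [[0,0,0],[0.0225,0,-0.0065],108]
    - [[0,0,0],[0.03,0,-0.007],108]
    - [[0,0,0],[0.037,0,-0.007],108]
    - [[0,0,0],[0.044,0,-0.0065],108]
    - [[0,0,0],[0.0505,0,-0.006],108]
    - [[0,0,0],[0.057,0,-0.005],108]
    - [[0,0,0],[0.0635,0,-0.0035],108]
    - [[0,0,0],[0.07,0,-0.002],108]

```text
time: 13.6
position: [0.5418, 0.0359, 0.1564]
tool_rot: [1.77, 2.595, 0.0]
ft_force: [0.0, -0.7, 0.2]
grip_width: 0.578
```

```bash
python3 - <<'E'
from h import *
s=st()
im=ctrl.get_image('scene'); cv2.imwrite('pics/s8.png',cv2.resize(im[120:280,130:360,::-1],None,fx=3,fy=3,interpolation=cv2.INTER_CUBIC))
E
```

```text
t 13.6 local [-0.0261  0.0255  0.1564] F [ 0.  -0.7  0.2] grip 0.58
```

View pics/s8.png

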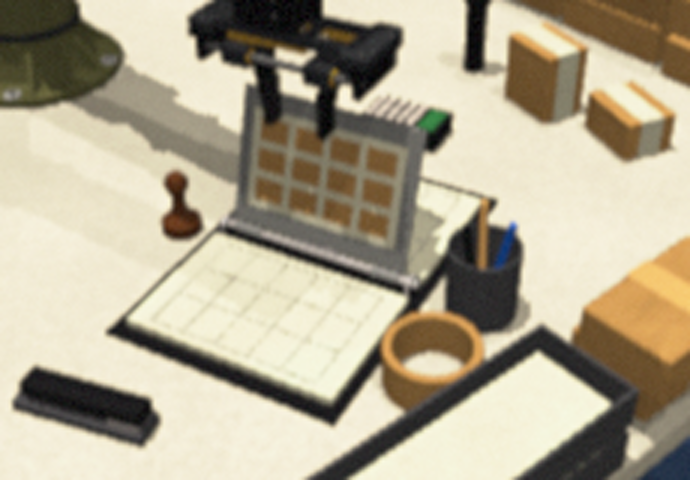

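>>> step_arm:
  plan:
    - [[0,0,0],[0.0065,0,0.002],108]
    - [[0,0,0],[0.013,0,0.004],108]
    - [[0,0,0],[0.019,0,0.007],108]
    - [[0,0,0],[0.025,0,0.01],108]
    - [[0,0,0],[0.0305,0,0.0135],108]
    - [[0,0,0],[0.036,0,0.017],108]
    - [[0,0,0],[0.041,0,0.021],108]
    - [[0,0,0],[0.046,0,0.025],108]
    - [[0,0,0],[0.0505,0,0.0295],108]
    - [[0,0,0],[0.055,0,0.034],108]

```text
time: 14.9
position: [0.5217, 0.0868, 0.1222]
tool_rot: [-1.77, -2.595, 0.0]
ft_force: [-0.6, 0.3, 0.5]
grip_width: 0.574
```

```bash
python3 - <<'E'
from h import *
s=st()
im=ctrl.get_image('scene'); cv2.imwrite('pics/s9.png',cv2.resize(im[120:280,130:360,::-1],None,fx=3,fy=3,interpolation=cv2.INTER_CUBIC))
E
```

```text
t 14.9 local [-0.0261  0.0802  0.1222] F [-0.6  0.3  0.5] grip 0.57
```

View pics/s9.png

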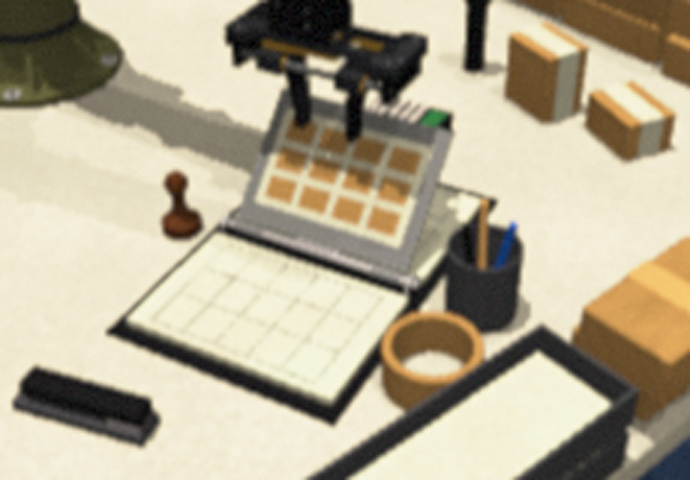

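>>> step_arm:
  plan:
    - [[0,0,0],[0.0045,0,0.005],108]
    - [[0,0,0],[0.009,0,0.01],108]
    - [[0,0,0],[0.0125,0,0.0155],108]
    - [[0,0,0],[0.016,0,0.021],108]
    - [[0,0,0],[0.0195,0,0.0265],108]
    - [[0,0,0],[0.023,0,0.032],108]
    - [[0,0,0],[0.0255,0,0.0375],108]
    - [[0,0,0],[0.028,0,0.043],108]
    - [[0,0,0],[0.0295,0,0.0495],108]
    - [[0,0,0],[0.031,0,0.055],108]

```text
time: 16.2
position: [0.5104, 0.1155, 0.067]
tool_rot: [-1.77, -2.595, 0.0]
ft_force: [0.3, -0.0, 0.6]
grip_width: 0.577
```

>>> step_arm:
  plan:
    - [[0,0,0],[0.0015,0,0.006],108]
    - [[0,0,0],[0.003,0,0.012],108]
    - [[0,0,0],[0.0035,0,0.018],108]
    - [[0,0,0],[0.004,0,0.024],108]
    - [[0,0,0],[0.0045,0,0.028],108]
    - [[0,0,0],[0.0045,0,0.031],108]
    - [[0,0,0],[0.0045,0,0.033],108]
    - [[0,0,0],[0.0045,0,0.0345],108]
    - [[0,0,0],[0.0045,0,0.036],108]
    - [[0,0,0],[0.0045,0,0.036],108]

```text
time: 17.45
position: [0.5089, 0.1196, 0.0315]
tool_rot: [1.77, 2.595, -0.0]
ft_force: [-0.1, 0.4, 0.3]
grip_width: 0.575
```

```bash
python3 - <<'E'
from h import *
s=st()
im=ctrl.get_image('scene'); cv2.imwrite('pics/s10.png',cv2.resize(im[120:280,130:360,::-1],None,fx=3,fy=3,interpolation=cv2.INTER_CUBIC))
E
```

```text
t 17.45 local [-0.026   0.1154  0.0315] F [-0.1  0.4  0.3] grip 0.58
```

View pics/s10.png

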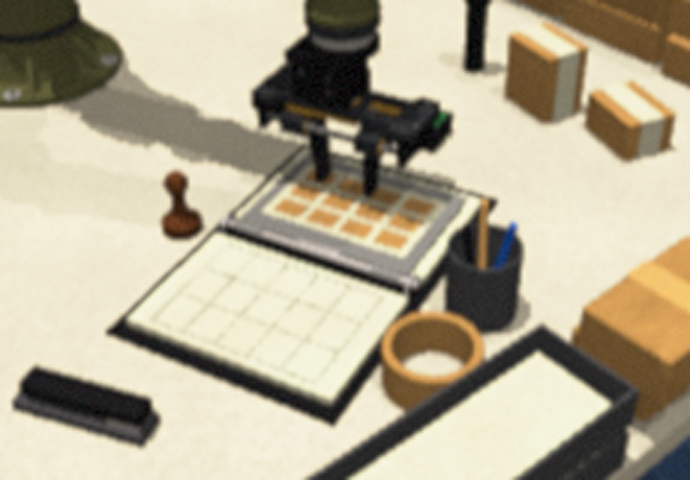

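>>> step_arm:
  plan:
    - [[0,0,0],[0,0,0.0005],108]
    - [[0,0,0],[0,0,0.001],108]
    - [[0,0,0],[0,0,0.0015],108]
    - [[0,0,0],[0,0,0.002],108]
    - [[0,0,0],[0,0,0.0025],108]
    - [[0,0,0],[0,0,0.003],108]
    - [[0,0,0],[0,0,0.003],108]
    - [[0,0,0],[0,0,0.003],108]
    - [[0,0,0],[0,0,0.003],108]
    - [[0,0,0],[0,0,0.003],108]

```text
time: 18.75
position: [0.5091, 0.1197, 0.0311]
tool_rot: [1.77, 2.594, -0.003]
ft_force: [-7.6, -3.0, 21.5]
grip_width: 0.575
```

>>> step_arm:
  plan:
    - [[0,0,0],[0,0,0],108]
    - [[0,0,0],[0,0,0],108]
    - [[0,0,0],[0,0,-0.002],108]
    - [[0,0,0],[0,0,-0.006],108]
    - [[0,0,0],[0,0,-0.02],108]
    - [[0,0,0],[0,0,-0.05],108]
    - [[0,0,0],[0,0,-0.08],108]
    - [[0,0,0],[0,0,-0.12],108]
    - [[0,0,0],[0,0,-0.16],108]
    - [[0,0,0],[0,0,-0.19],108]

```text
time: 20.0
position: [0.5093, 0.12, 0.2211]
tool_rot: [1.769, 2.594, 0.002]
ft_force: [0.0, -0.4, -0.7]
grip_width: 0.576
```

>>> step_arm:
  plan:
    - [[0,0,0],[-0.04,0,0],108]
    - [[0,0,0],[-0.08,0,0],108]
    - [[0,0,0],[-0.12,0,0],108]
    - [[0,0,0],[-0.16,0,0],108]
    - [[0,0,0],[-0.2,0,0],108]
    - [[0,0,0],[-0.24,0,0],108]
    - [[0,0,0],[-0.28,0,0],108]
    - [[0,0,0],[-0.32,0,0],108]
    - [[0,0,0],[-0.35,0,0],108]
    - [[0,0,0],[-0.36,0,0],108]

```text
time: 21.25
position: [0.6402, -0.2179, 0.2185]
tool_rot: [-1.774, -2.593, 0.0]
ft_force: [-0.7, 1.1, 0.4]
grip_width: 0.579
```

```bash
python3 - <<'E'
from h import *
s=st()
a=3.1416
P=W([[x,.155,.017] for x in(.1,-.1)])
for n in('scene','top'):
    im=ctrl.get_image(n)[:,:,::-1].copy()
    k=4; o=(130,100); big=cv2.resize(im[100:250,130:330],None,fx=k,fy=k,interpolation=cv2.INTER_CUBIC)
    for u in proj(n,P): cv2.circle(big,tuple(np.round((u-o+.5)*k).astype(int)),2,(0,0,255),-1)
    cv2.imwrite(f'pics/{n}11.png',big)
for l in("calculator","stamp","pen_cup","stapler","carton_a","torch"):
  for r in ctrl.cut_out('top',l)[:2]: print(l,round(r['score'],2),r['rect'])
E
```

```text
t 21.25 local [-0.0276 -0.2467  0.2185] F [-0.7  1.1  0.4] grip 0.58
calculator 0.7 [164.1, 212.4, 38.5, 46.1]
stamp 0.65 [300.6, 228.2, 14.8, 18.7]
pen_cup 0.82 [231.2, 101.0, 26.1, 34.5]
stapler 0.79 [367.7, 142.0, 41.1, 46.2]
stapler 0.69 [195.7, 113.9, 165.8, 142.4]
carton_a 0.78 [86.5, 140.5, 42.3, 43.4]
torch 0.67 [87.1, 251.2, 30.9, 19.2]
```

View pics/scene11.png

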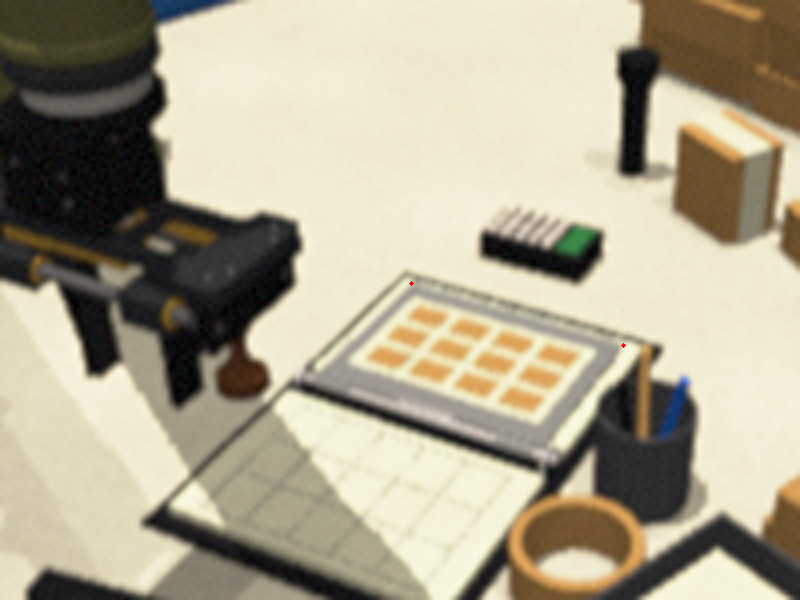

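View pics/top11.png

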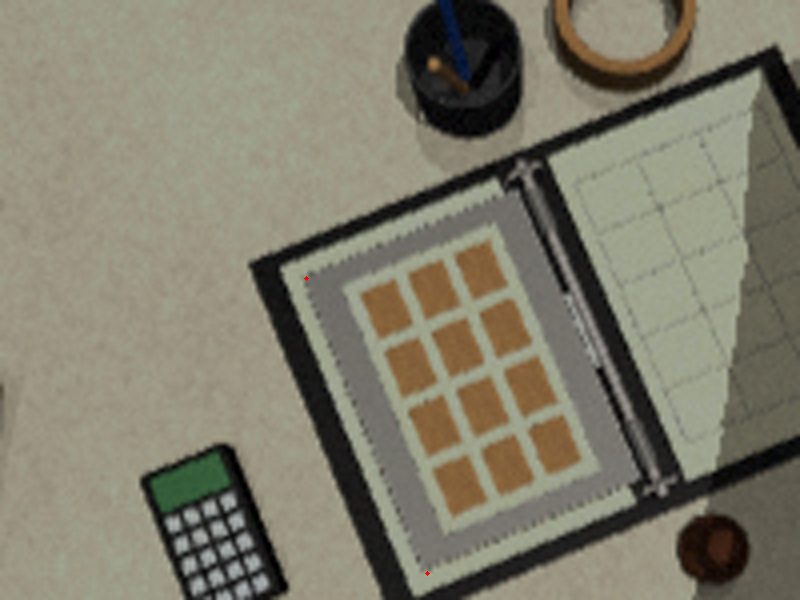

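```bash
python3 - <<'E'
from h import *
st(); print(ctrl.close_job())
E
```

```text
t 21.65 local [-0.0261 -0.2432  0.219 ] F [-0.2 -0.5  0.1] grip 0.58
the job is handed in; nothing more can be done
None
```

The job is done and handed in at 21.65 s, well inside the 64 s limit.

- **Calculator:** I pushed it off the left page with two fingertips. It lies keys up on the table, about 47 mm clear of the register's left edge.
- **Leaf:** I swung the leaf over the spine with the fingertips at roughly 0.06 m/s. Then I pressed it down with about 21 N; the fingertips stopped 17 mm above the table, the height given for a flat leaf. In the top picture its free-edge corners match the predicted flat position. In the scene picture they are within a few pixels, about the same offset I saw in the first overlay.
- **Other things:** The final pictures show the stamp, stapler, pen cup, tape roll, cartons and torch standing as before. The finder boxes for the stamp, pen cup, stapler, one carton and the torch sit where they did at the start, within a few pixels; I did not box the tape roll again.
- **Disagreements:** One scene picture mid-push made the calculator look tipped, but the wrist camera and later pictures showed it flat. The last finder run also gave a false "stapler" hit on the register itself and found only one of the two cartons, though both can be seen in earlier pictures.

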